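Put the stray garlic bulb away in the lidded produce box

ROBOT

A 6-joint arm with a two-finger parallel gripper is mounted at the origin on a cart in front of the work surface, level with it; the furniture and walls round the work are solid. World frame = base frame: x ahead of the robot, y to its left, z up, the work surface at z = 0. Lengths are in m, angles in rad, forces in N, time in s.
With the tool pointing down it reaches from about 0.425 to 0.95 m from the base axis. Payload 3.5 kg.
Tool frame: the origin (TCP) lies at the very end of the fingers, on their centre line; the grasp point (between the pads) lies ctrl.grip_point_offset behind it (ctrl.grip_point_offset is the distance from the TCP to the grasp point, in m); z points along the fingers, y is the direction in which the jaws open and shut (so a half turn about z gives the same grasp; the last joint's range is limited). The gripper opens to 85 mm and grips with 20 to 120 N. Pads are 22 mm wide; open, the fingers measure 114 mm over their backs; the gripper's body (76 mm by 85 mm) begins 54 mm behind the grasp point. The pads swing forward as they close: fully open they stand 13 mm farther back than shut.
Start: joints at [1.124, 0.286, 1.577, -0, 1.279, -0.15], TCP at [0.197, 0.645, 0.231] pointing down, gripper open.
Joint ranges: [-2.77, 2.77], [-0.9, 2.22], [0.21, 2.48], [-1.53, 4.67], [0.24, 2.81], [-2.84, 2.84]. Speed limits (rad/s): [2.79, 2.79, 3.14, 3.14, 3.14, 3.14].

INTERFACE

Orientations are given as a unit quaternion [x, y, z, w].
In Python, from plant import telemetry, imaging, ticket, finder, ctrl gives the robot as it stands. The module is installed in compiled form; this text tells all that it offers.
- The arm moves only by the shell command python3 -m crank 'ROWS' [FORCE]. ROWS is JSON, a list of rows, each a list of 7 numbers: the shift along the tool's x, y, z scaled (see below), then the turn, a rotation vector about the tool's x, y, z scaled (see below), then the opening, from 0 (shut) to 1 (fully open). A call has 1 to 12 rows; each row is the pose to reach, as a shift and turn from the pose commanded when the call began, along the tool's axes at that moment; what a row does not reach only later rows make up. The controller multiplies each number of a shift by 0.15 m and each number of a turn by 90 degrees. A row lasts 1/10 s, in which the tool goes at most 50 mm and 8.59 degrees, less where a joint would pass 70% of its speed; a pose out of reach is approached as far as the arm can. A call with a number of a shift or a turn outside -1 to 1 is refused whole. A call with a gripper value outside its range is refused whole. The fingers move at their own pace and stop on an object; FORCE is the grip in N (left out, the last holds). Time passes only in rows, so rows that repeat a pose let the fingers close. It gives the time, the measured TCP pose, the force and the opening at its end, in the units of the state.
- telemetry.get_state(): the state, without advancing time (a new reading comes with each control period).
- imaging.read_camera(name): name is "side" or "top"; returns a dict with "pixels" (400x640x3 uint8, red, green, blue), "vfov" (degrees; the focal length in pixels is half the picture's height over the tangent of half this angle, whatever the lens; pixels are square), "cx", "cy" (the principal point, pixels), "distortion" ([k1, k2, p1, p2, k3] as OpenCV has them; the pictures are not rectified), "rvec" (rotation vector, rad) and "tvec" (3), from world to camera coordinates, as OpenCV has them. Camera axes: x right, y down, z forward; pixel columns grow to the right and rows downward; lengths in m; the calibration is good to about 2 mm. A picture is of the moment at which its call begins. There is no depth.
- ticket.sign_off(): hands the job in, once; it reports no verdict.
Trained networks look in a picture, given as the dict that the camera call returned (one of the last four; its "shot" number tells which), for a name from the list of things; names that differ only in an ending like _2 or _b are one class to them, and where a whole thing is asked for, a point or a joint stands for the part that bears it (a point fixed in the world has none). Each returns a list of dicts, best first, with "confidence" (0 to 1); they miss things now and then, are a little off and sometimes report something else, mostly with a low value. They report only what shows in the picture. A call takes as long as a camera call.
- finder.masks_of(label, picture): "pixels" (400x640 bool, what is visible of it) and "extent" ([left, top, right, bottom] in pixels, round what is visible of it).
- finder.pinpoint(label, picture): "location" ([row, column] in pixels: a listed point, or the origin of a listed thing).
The state is a dict: "time": time; "qpos": joint angles; "dq": joint speeds; "joint_efforts": joint torques, N m; "eef_pos": TCP position; "tcp_rot": TCP orientation; "contact_force": force on the tool from outside, world axes, zero at the start; "wrist_torque": the same for the moment, N m; "opening": opening from 0.0 (shut) to 1.0 (fully open).
Only numpy, scipy, OpenCV 4.12 (cv2) and the standard library are available. Lean on these libraries where they do the work, as an engineer would, in place of code of your own. Each camera call takes 0.05 s, during which the arm holds its last target.

TASK

A garlic bulb has been left out on the worktop: put it away in the wooden produce box, set down (not dropped) on the bottom of the compartment that already holds the other garlic bulb. Garlic is kept dark and the lemon gets the air, so leave the sliding half-lid fully closed over the garlic compartment, with the lemon still in its own. Leave the other things on the worktop where they are.

Things in the scene. Friction and masses are not known exactly. Their poses are not given: they have to be found in the camera images.
- keeper: Fixed slatted wooden produce box, 174 deep (x) x 352 long (y) x 87 mm high; origin at the centre of its underside, x away from the robot, y left, yaw within 0.15 rad. Two compartments 150 (x) x 160 mm side by side along y; 8 mm partition, 12 mm walls, 6 mm floor. One holds a garlic bulb, the other a lemon (which varies), both near the far side (x = 38 mm), so each near half is free; the lid may hide either.
- bay_left (a point): Centre of the inner floor of the left (+y) compartment, 84 mm from the box's centre, 6 mm above the worktop; axes those of the box.
- bay_right (a point): Centre of the inner floor of the right (-y) compartment, 84 mm from the box's centre, 6 mm above the worktop; axes those of the box.
- keeper_lid (a joint): Half-lid, a board 160 x 166 x 8 mm (underside 72 mm, top 80 mm above the worktop) that slides along the box's y in grooves and cannot be lifted out. 0: at the right end, covering the right (-y) compartment; 0.162 m: at the left end, covering the left one. Starts anywhere between, slides with 1 to 2 N and stays where it is left.
- lid_grip (a point): Point to grip on the lid: 94 mm above the worktop, in the middle of the upright wooden grip bar that stands across the centre of the lid, 16 mm wide along the box's y (the sliding direction), 74 mm long along its x, its top 107 mm above the worktop (27 mm above the board). In the box frame it is at x = 0, y = joint value - 0.081 m. Axes those of the box.
- garlic_c (a point): A garlic bulb, pale and roundish, 60 x 57 mm across and 58 mm tall with its short neck, about 40 g; it stands loose on the worktop to the left of the box. The point is its centre, half-way up, 29 mm above its underside; its z axis points up along the neck.
- garlic_in_c (a point): A garlic bulb, pale and roundish, 60 x 57 mm across and 58 mm tall with its short neck, about 40 g; the one already in the box. The point is its centre, half-way up.
- lemon_in_c (a point): A yellow lemon, 72 x 57 x 58 mm, lying loose in the other compartment of the box. The point is its centre, half-way up.
- stray_lemon_c (a point): Bystander: a yellow lemon, 71 x 53 x 51 mm, on the worktop behind the loose garlic. Its centre.
- white_mug_c (a point): Bystander: a white mug with a handle, 84 x 115 x 89 mm, to the right of the box. Its centre, half-way up.
- teaspoon_c (a point): Bystander: a steel teaspoon, 130 x 27 x 11 mm, lying to the right of the box near the front edge. Its centre.
- garlic: The body of the loose garlic bulb (origin at its underside).

How it is judged:
At the end, for the whole second after the job is handed in: Both garlic bulbs lie side by side on the floor of one compartment (their centres less than 60 mm above the worktop, so neither sits on the other), the lemon lies in the other, the lid is within 12 mm of its stop over the garlic compartment, and the bulb and the lid are released and at rest (((y of garlic_c in the frame of keeper between 0.015 and 0.16 m and y of garlic_in_c in the frame of keeper between 0.015 and 0.16 m and y of lemon_in_c in the frame of keeper between -0.16 and -0.015 m and value of joint keeper_lid above 0.15 m) or (y of garlic_c in the frame of keeper between -0.16 and -0.015 m and y of garlic_in_c in the frame of keeper between -0.16 and -0.015 m and y of lemon_in_c in the frame of keeper between 0.015 and 0.16 m and value of joint keeper_lid below 0.012 m)) and z of each of garlic_c, garlic_in_c, lemon_in_c in the frame of keeper below 0.06 m and x of garlic_c in the frame of keeper between -0.075 and 0.075 m and x of garlic_in_c in the frame of keeper between -0.075 and 0.075 m and x of lemon_in_c in the frame of keeper between -0.075 and 0.075 m and linear speed of garlic below 0.03 m/s and velocity of joint keeper_lid between -0.02 and 0.02 m/s and contact force between the fingers and garlic below 0.1 N); the robot touches nothing.
It fails at once if the loose bulb is dropped into the box (it moves faster than 1 m/s inside it, a fall of about 5 cm) (x of garlic_c in the frame of keeper between -0.075 and 0.075 m and y of garlic_c in the frame of keeper between -0.164 and 0.164 m and z of garlic_c in the frame of keeper below 0.09 m and linear speed of garlic above 1 m/s).
It fails at once if a bystander (lemon on the worktop, mug, teaspoon) is moved by more than 40 mm (distance of any of stray_lemon_c, white_mug_c, teaspoon_c from where it was at the start of the episode above 0.04 m).
It also fails if it takes over 54 s, if anything falls off the work surface, if the arm or the gripper's body presses on something with over 40 N, if the wrist force passes 120 N, or if a joint passes its speed limit or range.

## Working session

There is one attempt and no reset: what is moved stays moved. The work goes in short steps, Python scripts to look and compute and a shell command to move; the robot and the scene stay as the last step left them, time stands still between calls to the robot, and variables do not carry over. Pictures are saved under pics/ and viewed, and the job is handed in when it is done.

```bash
mkdir -p pics; python3 - <<'E'
from plant import telemetry, imaging, ticket, finder, ctrl
import cv2
print(telemetry.get_state()); print(ctrl.grip_point_offset)
for n in("side","top"):
    p=imaging.read_camera(n); print(n,{k:v for k,v in p.items() if k!="pixels"})
    cv2.imwrite(f"pics/{n}0.png",p["pixels"][:,:,::-1])
    for l in ["garlic_c","garlic_in_c","lemon_in_c","lid_grip","keeper","bay_left","bay_right","stray_lemon_c","white_mug_c","teaspoon_c"]:
        print(l,[( [round(float(x)) for x in d["location"]],round(d["confidence"],2)) for d in finder.pinpoint(l,p)])
E
```

```text
{'time': 0.0, 'qpos': array([ 1.12398103e+00,  2.87180701e-01,  1.57819803e+00, -1.64177307e-05,
        1.27857704e+00, -1.50011070e-01]), 'dq': array([ 0.00033397,  0.00013938, -0.00066786, -0.00150345,  0.00056036,
       -0.00234538]), 'joint_efforts': array([-6.77915941e-04, -4.05988991e+01, -2.92620921e+01, -2.19086483e-04,
        5.75927683e-03, -2.49343270e-05]), 'eef_pos': array([0.19710808, 0.6448887 , 0.22992576]), 'tcp_rot': array([ 1.47855546e-01,  9.89008262e-01, -1.13164661e-03, -3.39871317e-04]), 'contact_force': array([ 0.1132786 , -0.37710424,  0.41348239]), 'wrist_torque': array([0.01549238, 0.03344078, 0.01922436]), 'opening': 1.0018553424574976}
0.0187
side {'vfov': 47.56683634578385, 'cx': 311.81236284502484, 'cy': 201.65267398619932, 'distortion': array([-0.10423811,  0.        ,  0.        ,  0.        ,  0.        ]), 'rvec': array([ 2.23558716, -0.12158005,  0.04924596]), 'tvec': array([-0.57271629,  0.06908211,  1.48867237]), 'shot': 1}
garlic_c [([156, 277], 0.7)]
garlic_in_c [([246, 302], 0.51)]
lemon_in_c []
lid_grip [([204, 288], 0.92)]
keeper [([235, 
[... 163 characters left out ...]
teaspoon_c [([333, 266], 0.79), ([320, 313], 0.62)]
top {'vfov': 53.10637544575315, 'cx': 328.8378194216451, 'cy': 207.72825915732233, 'distortion': array([-0.04333797,  0.        ,  0.        ,  0.        ,  0.        ]), 'rvec': array([ 2.1649425 , -2.17519582,  0.12633984]), 'tvec': array([-0.08256286,  0.56221837,  1.20426512]), 'shot': 2}
garlic_c [([235, 204], 0.75), ([238, 206], 0.51)]
garlic_in_c [([218, 367], 0.8)]
lemon_in_c []
lid_grip [([230, 331], 0.59)]
keeper [([232, 337], 0.67), ([236, 206], 0.64)]
bay_left [([233, 312], 0.82)]
bay_right [([232, 365], 0.66)]
stray_lemon_c [([173, 230], 0.76)]
white_mug_c [([215, 461], 0.57), ([231, 330], 0.19)]
teaspoon_c [([258, 459], 0.64)]
```

View pics/side0.png

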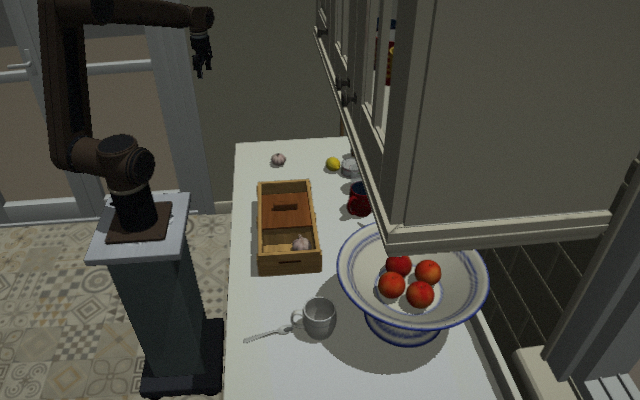

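View pics/top0.png

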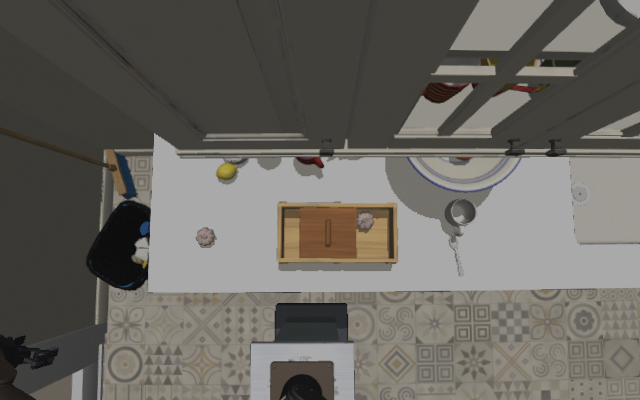

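The top view shows the loose garlic at about (205,236) and the box at (277–397, 203–263). The lid is part-way along with its bar at (328,233), and the other garlic is in the right bay at (366,220). No lemon is visible, so it should be under the lid in the left bay. Next I'll triangulate.

```bash
cat > h.py <<'E'
from plant import telemetry, imaging, ticket, finder, ctrl
import cv2, numpy as np
from scipy.spatial.transform import Rotation as R
def cal(p):
    f=200/np.tan(np.radians(p["vfov"]/2)); K=np.array([[f,0,p["cx"]],[0,f,p["cy"]],[0,0,1.]])
    Rm=cv2.Rodrigues(np.array(p["rvec"]))[0]; return K,np.array(p["distortion"]),Rm,np.array(p["tvec"])
def und(p,uv):
    K,D,Rm,t=cal(p); return cv2.undistortPoints(np.array(uv,float).reshape(-1,1,2),K,D).reshape(-1,2)
def tri(p1,uv1,p2,uv2):
    P=[np.c_[cal(p)[2],cal(p)[3]] for p in(p1,p2)]
    X=cv2.triangulatePoints(P[0],P[1],und(p1,uv1).T,und(p2,uv2).T); return (X[:3]/X[3]).T
def onz(p,uv,z):
    K,D,Rm,t=cal(p); n=und(p,uv); d=np.c_[n,np.ones(len(n))]@Rm; o=-Rm.T@t
    return o+d*((z-o[2])/d[:,2])[:,None]
def proj(p,X):
    K,D,Rm,t=cal(p); return cv2.projectPoints(np.array(X,float).reshape(-1,1,3),np.array(p["rvec"]),t,K,D)[0].reshape(-1,2)
def crop(p,x0,y0,x1,y1,s,fn,marks=()):
    im=p["pixels"][:,:,::-1][y0:y1,x0:x1]; im=cv2.resize(im,None,fx=s,fy=s,interpolation=cv2.INTER_CUBIC)
    for u,v in marks: cv2.circle(im,(int((u-x0+.5)*s),int((v-y0+.5)*s)),2,(0,255,0),-1)
    cv2.imwrite(fn,im)
E
python3 - <<'E'
from h import *
s=imaging.read_camera("side"); t=imaging.read_camera("top")
for l in ["garlic_c","garlic_in_c","lid_grip","stray_lemon_c","white_mug_c"]:
    c=[]
    for p in(s,t):
        m=finder.masks_of(l,p)
        print(l,[(np.round(d["extent"]).tolist(),round(d["confidence"],2)) for d in m][:3])
    a=finder.pinpoint(l,s);b=finder.pinpoint(l,t)
    if a and b: print(tri(s,a[0]["location"][::-1],t,b[0]["location"][::-1]).round(4))
for p,n in((s,"side"),(t,"top")):
    m=finder.masks_of("keeper",p)
    print(n,"keeper",[(np.round(d["extent"]).tolist(),round(d["confidence"],2)) for d in m])
    if n=="top":
        mm=m[0]["pixels"].astype(np.uint8)
        print(cv2.minAreaRect(cv2.findNonZero(mm)))
crop(s,220,130,360,290,4,"pics/s1.png"); crop(t,180,150,420,290,3,"pics/t1.png")
E
```

```text
garlic_c []
garlic_c [([195.0, 226.0, 215.0, 247.0], 0.49)]
[[0.4795 0.3056 0.0256]]
garlic_in_c [([294.0, 236.0, 311.0, 250.0], 0.8)]
garlic_in_c [([356.0, 210.0, 374.0, 231.0], 0.59)]
[[ 0.5233 -0.2007  0.0306]]
lid_grip [([262.0, 192.0, 309.0, 229.0], 0.61)]
lid_grip [([299.0, 207.0, 357.0, 258.0], 0.73)]
stray_lemon_c [([324.0, 155.0, 341.0, 175.0], 0.44)]
stray_lemon_c [([216.0, 163.0, 238.0, 181.0], 0.68)]
[[0.6799 0.2292 0.0161]]
white_mug_c [([291.0, 296.0, 336.0, 337.0], 0.58)]
white_mug_c []
[[ 0.525  -0.4802  0.0453]]
side keeper [([258.0, 180.0, 322.0, 275.0], 0.85), ([325.0, 157.0, 340.0, 174.0], 0.3)]
top keeper [([279.0, 200.0, 399.0, 265.0], 0.58)]
((336.4999694824219, 232.5), (120.99998474121094, 60.99999237060547), 0.0)
```

View pics/s1.png

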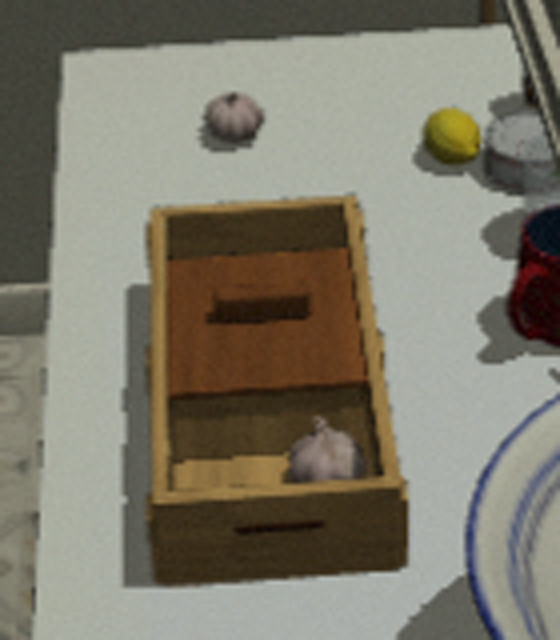

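View pics/t1.png

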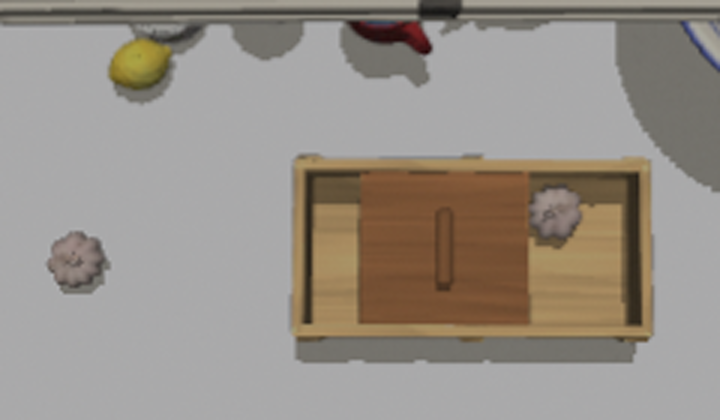

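The crops show the box rim clearly: crop corners (296,160), (647,160), (650,336) and (294,336). The lid bar is at (444,248), and the garlic in the right bay is at (555,213), far side. Next I'll fit the box pose.

```bash
python3 - <<'E'
from h import *
from scipy.optimize import least_squares
s=imaging.read_camera("side"); t=imaging.read_camera("top")
ct=np.array([(296,159),(648,160),(651,335),(293,335)])/3-.5+[180,150]   # TL(far left),far right,near right,near left
cs=np.array([(151,208),(354,197),(402,490),(151,497)])/4-.5+[220,130] # near left, far left, far right, near right
loc=lambda sx,sy:(sx*.087,sy*.176,.087)
Lt=[loc(1,1),loc(1,-1),loc(-1,-1),loc(-1,1)]; Ls=[loc(-1,1),loc(1,1),loc(1,-1),loc(-1,-1)]
def W(q,L): return R.from_euler('z',q[2]).apply(np.array(L))+[q[0],q[1],q[3]]
def f(q): return np.r_[(proj(t,W(q,Lt))-ct).ravel(),(proj(s,W(q,Ls))-cs).ravel()]
r=least_squares(f,[.48,-.1,0,0]); q=r.x; print(q.round(4)); print(r.fun.reshape(-1,2).round(1))
# lid bar
bt=np.array([(444,212),(444,288)])/3-.5+[180,150]
print("bar ends z=.107",onz(t,bt,.107))
le=np.array([(360,250),(528,250)])/3-.5+[180,150]
print("lid edges z=.08",onz(t,le,.08))
for nm,p,c in(("t",t,np.array([[444,250]])/3-.5+[180,150]),("s",s,np.array([[262,295]])/4-.5+[220,130])):
    print(nm,onz(p,c,.107),(R.from_euler('z',-q[2]).apply(onz(p,c,.107)-[q[0],q[1],0])))
# garlic
g=tri(s,np.array([[234,119]])/4-.5+[220,130],t,np.array([[76,260]])/3-.5+[180,150]); print("garlic",g)
print("by top z.029",onz(t,np.array([[76,260]])/3-.5+[180,150],.029), "side",onz(s,np.array([[234,119]])/4-.5+[220,130],.029))
g2=tri(s,np.array([[325,455]])/4-.5+[220,130],t,np.array([[555,213]])/3-.5+[180,150]); print("garlic in",g2,R.from_euler('z',-q[2]).apply(g2-[q[0],q[1],0]))
for p,n,b in((s,"side",(220,130,360,290,4)),(t,"top",(180,150,420,290,3))):
    crop(p,*b,f"pics/fit_{n}.png",np.r_[proj(p,W(q,Lt)),proj(p,W(q,[(x,y,.0) for x in(-.087,.087) for y in(-.176,.176)])),proj(p,W(q,[(-.038,-.084,.006)])),proj(p,g),proj(p,g2)])
E
```

```text
[ 0.4846 -0.1076 -0.0093 -0.0027]
[[-0.9 -0.3]
 [ 0.7 -0.1]
 [ 0.5  0.8]
 [-1.   0.4]
 [-0.1 -0. ]
 [ 0.7 -0.5]
 [ 0.2 -0.8]
 [ 0.2  2. ]]
bar ends z=.107 [[ 0.51750219 -0.08049282  0.107     ]
 [ 0.44471658 -0.08014099  0.107     ]]
lid edges z=.08 [[ 0.48258996  0.00189385  0.08      ]
 [ 0.48180217 -0.16290106  0.08      ]]
t [[ 0.480995   -0.08031652  0.107     ]] [[-0.00381021  0.02724332  0.107     ]]
s [[ 0.48468332 -0.08783325  0.107     ]] [[-5.24877979e-05  1.97610441e-02  1.07000000e-01]]
garlic [[0.4763213  0.29914656 0.01909928]]
by top z.029 [[0.47576193 0.29615448 0.029     ]] side [[0.476313 0.283784 0.029   ]]
garlic in [[ 0.52192451 -0.19439419  0.03486751]] [[ 0.03817323 -0.08645071  0.03486751]]
```

View pics/fit_side.png

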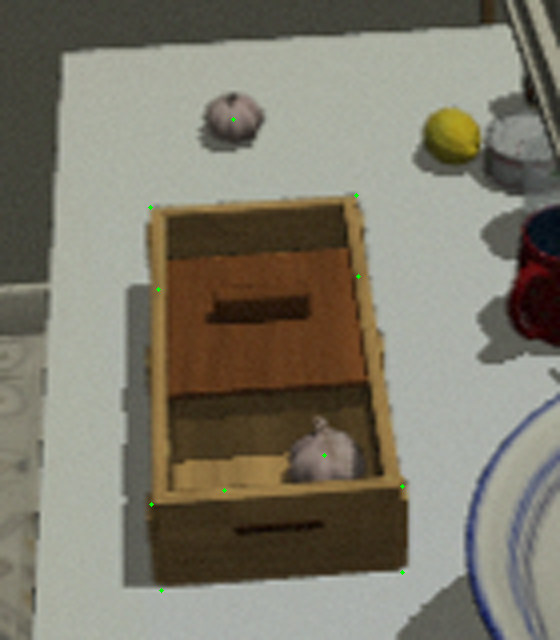

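View pics/fit_top.png

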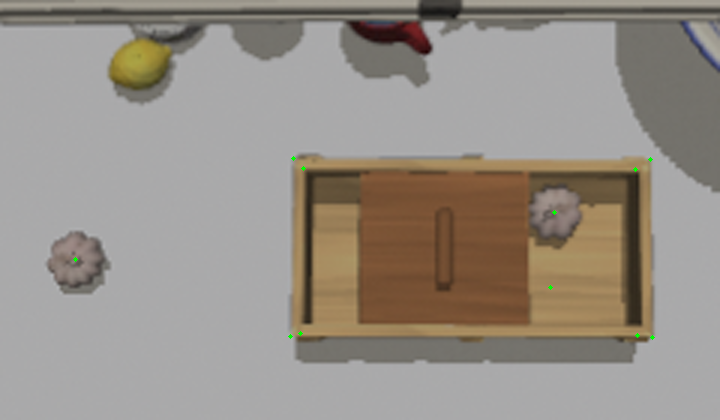

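Box is at (0.485, −0.108), yaw about −0.01. The garlic compartment is the right one, and the loose bulb is at about (0.476, 0.297). The plan:
1. Grip the bar and slide the lid left to its stop.
2. Fetch the bulb and set it down in the near half of the right bay.
3. Close the lid to the right.

The first call is a transit that also aligns the jaws with y.

```bash
python3 -m crank '[[-0.64,-0.8,0,0,0,-0.183,1],[-0.64,-0.8,0,0,0,-0.183,1],[-0.64,-0.8,0,0,0,-0.183,1],[-0.64,-0.8,0,0,0,-0.183,1],[-0.64,-0.8,0,0,0,-0.183,1]]' 30
python3 -m crank '[[-0.97,-0.95,0,0,0,0,1],[-0.97,-0.95,0,0,0,0,1],[-0.97,-0.95,0,0,0,0,1],[-0.97,-0.95,0,0,0,0,1],[-0.97,-0.95,0,0,0,0,1]]'
python3 -c "
from h import *
s=telemetry.get_state();print(s['eef_pos'],R.from_quat(s['tcp_rot']).as_matrix().round(4),s['qpos'])"
```

```text
time: 2.9
eef_pos: [0.2546, 0.502, 0.2317]
tcp_rot: [0.006, 1.0, 0.0, 0.0]
contact_force: [-0.1, 0.4, -0.3]
opening: 1.004
time: 3.4
eef_pos: [0.4019, 0.357, 0.232]
tcp_rot: [0.007, 1.0, 0.0, 0.001]
contact_force: [0.2, 1.0, -0.4]
opening: 1.003
[0.4018949  0.35704489 0.23197904] [[-0.9999  0.014   0.0023]
 [ 0.014   0.9999 -0.    ]
 [-0.0023  0.     -1.    ]] [ 5.38117901e-01 -1.91878570e-02  1.91426441e+00 -1.24512426e-03
  1.24454326e+00 -1.01826443e+00]
```

```bash
python3 -m crank '[[-0.54,-0.97,0,0,0,0,1],[-0.54,-0.97,0,0,0,0,1],[-0.54,-0.97,0,0,0,0,1],[-0.54,-0.97,0,0,0,0,1]]'
python3 -m crank '[[0,-1,0,0,0,0,1],[0,-1,0,0,0,0,1],[0,-1,0,0,0,0,1],[0,-1,0,0,0,0,1]]'
python3 -m crank '[[0,-0.95,0.5,0,0,0,1],[0,-0.95,0.5,0,0,0,1],[0,-0.95,0.5,0,0,0,1],[0,-0.95,0.5,0,0,0,1],[0,-0.95,0.5,0,0,0,1]]'
python3 - <<'E'
from h import *
s=telemetry.get_state();print(s['eef_pos'],s['qpos'])
p=imaging.read_camera("side"); q=imaging.read_camera("top"); crop(p,200,100,380,290,4,"pics/s2.png");crop(q,250,150,420,290,4,"pics/t2.png")
print(finder.pinpoint("lid_grip",p),finder.pinpoint("lid_grip",q))
E
```

```text
time: 3.8
eef_pos: [0.4799, 0.2111, 0.2319]
tcp_rot: [0.006, 1.0, -0.0, 0.001]
contact_force: [-0.9, 0.4, -0.1]
opening: 0.999
time: 4.2
eef_pos: [0.4775, 0.0592, 0.232]
tcp_rot: [0.007, 1.0, -0.001, 0.001]
contact_force: [0.4, 0.7, -0.4]
opening: 0.992
time: 4.7
eef_pos: [0.4754, -0.0796, 0.1555]
tcp_rot: [0.005, 1.0, 0.001, -0.001]
contact_force: [0.9, -0.1, 0.2]
opening: 0.997
[ 0.47540975 -0.07960467  0.15546512] [-3.77214468e-01 -6.61534289e-02  2.10679581e+00  9.01999366e-04
  1.10313596e+00 -1.93775273e+00]
[{'location': [204.8, 286.0], 'confidence': 0.61}] [{'location': [233.2, 330.1], 'confidence': 0.85}]
```

View pics/s2.png

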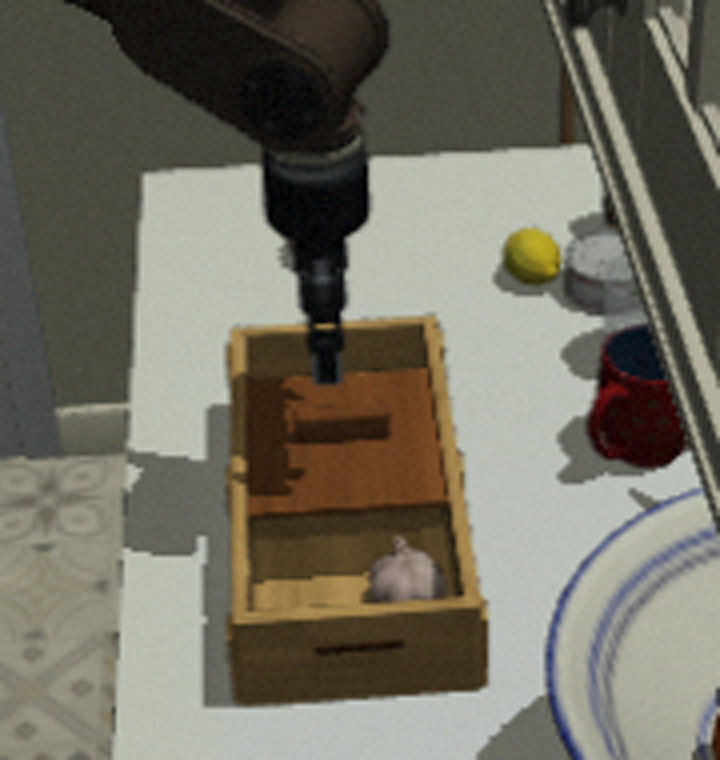

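View pics/t2.png

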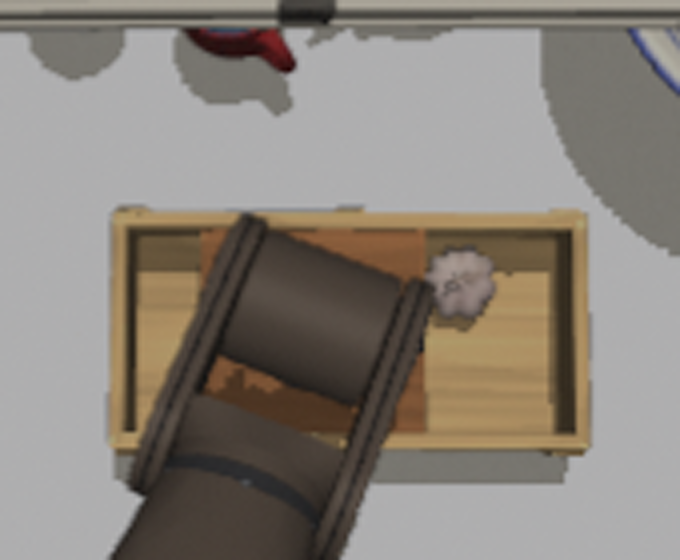

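The side view has the gripper at (325,380 crop), directly above and to the left of the bar at (340,425), which fits a straddle from above. Next: lower to 87 mm, with the fingertips 7 mm above the board, and close.

```bash
python3 -m crank '[[-0.05,-0.01,0.3,0,0,0,1],[-0.05,-0.01,0.4,0,0,0,1],[-0.05,-0.01,0.455,0,0,0,1],[-0.05,-0.01,0.455,0,0,0,1],[-0.05,-0.01,0.455,0,0,0,0.4],[-0.05,-0.01,0.455,0,0,0,0],[-0.05,-0.01,0.455,0,0,0,0],[-0.05,-0.01,0.455,0,0,0,0],[-0.05,-0.01,0.455,0,0,0,0],[-0.05,-0.01,0.455,0,0,0,0]]' 30
```

```text
time: 5.9
eef_pos: [0.4829, -0.0816, 0.0887]
tcp_rot: [0.005, 1.0, -0.0, 0.0]
contact_force: [-1.4, 1.0, 3.0]
opening: 0.18
```

The opening of 0.18 is about 16 mm, so the bar is held and the lid is at about 0.107 m. Now I'll slide it left by roughly 54 mm.

```bash
python3 -m crank '[[0,0.09,0,0,0,0,0],[0,0.18,0,0,0,0,0],[0,0.27,0,0,0,0,0],[0,0.33,0,0,0,0,0],[0,0.35,0,0,0,0,0],[0,0.355,0,0,0,0,0],[0,0.355,0,0,0,0,0]]'
```

```text
time: 6.6
eef_pos: [0.4834, -0.0273, 0.0887]
tcp_rot: [0.004, 1.0, -0.0, 0.0]
contact_force: [-2.7, -1.0, 5.2]
opening: 0.181
```

Lid is at about 0.161 m. Release, lift, and go to the garlic.

```bash
python3 -m crank '[[0,0,0,0,0,0,1],[0,0,0,0,0,0,1],[0,0,0,0,0,0,1],[0,0,-0.3,0,0,0,1],[0,0,-0.6,0,0,0,1],[0,0,-0.7,0,0,0,1],[0,0,-0.7,0,0,0,1]]'
python3 -m crank '[[0.02,1,0,0,0,0,1],[0.02,1,0,0,0,0,1],[0.02,1,0,0,0,0,1],[0.02,1,0,0,0,0,1]]'
python3 -m crank '[[0,1,0,0,0,0,1],[0,1,0,0,0,0,1],[0,1,0,0,0,0,1],[0,1,0,0,0,0,1]]'
python3 - <<'E'
from h import *
s=telemetry.get_state();print(s['eef_pos'],s['qpos'])
p=imaging.read_camera("side"); q=imaging.read_camera("top"); crop(p,200,100,380,290,4,"pics/s3.png");crop(q,180,150,420,290,3,"pics/t3.png")
for l in("garlic_c",): 
  for v in (p,q): print(l,finder.pinpoint(l,v),[d["extent"] for d in finder.masks_of(l,v)])
E
```

```text
time: 7.3
eef_pos: [0.4851, -0.0286, 0.1963]
tcp_rot: [0.005, 1.0, -0.001, 0.003]
contact_force: [0.4, 0.6, -0.4]
opening: 1.0
time: 7.7
eef_pos: [0.4794, 0.1266, 0.1906]
tcp_rot: [0.001, 1.0, 0.001, -0.002]
contact_force: [0.5, -0.7, 0.5]
opening: 1.001
time: 8.1
eef_pos: [0.4814, 0.2757, 0.1908]
tcp_rot: [0.002, 1.0, 0.0, -0.002]
contact_force: [-0.3, 0.2, -0.3]
opening: 1.001
[0.48140649 0.27565758 0.19076185] [ 3.36416311e-01  6.11214878e-02  1.91063087e+00  1.69656349e-03
  1.17263616e+00 -1.23093289e+00]
garlic_c [{'location': [154.6, 276.1], 'confidence': 0.71}, {'location': [164.3, 276.6], 'confidence': 0.68}] [[270.8, 151.3, 286.4, 167.5]]
garlic_c [{'location': [220.0, 457.6], 'confidence': 0.75}, {'location': [234.4, 206.0], 'confidence': 0.65}, {'location': [237.7, 206.1], 'confidence': 0.51}] [[196.7, 232.4, 212.2, 247.0]]
```

View pics/s3.png

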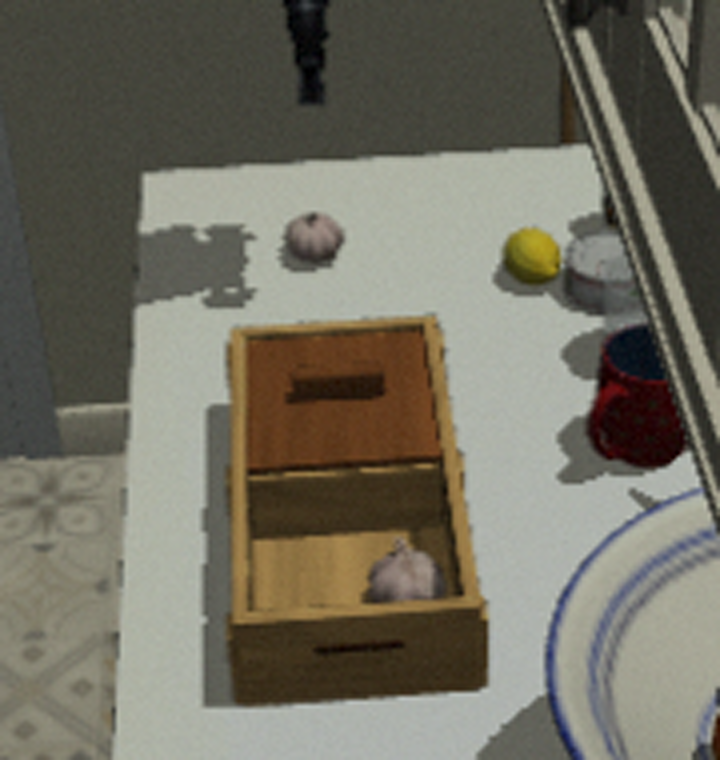

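View pics/t3.png

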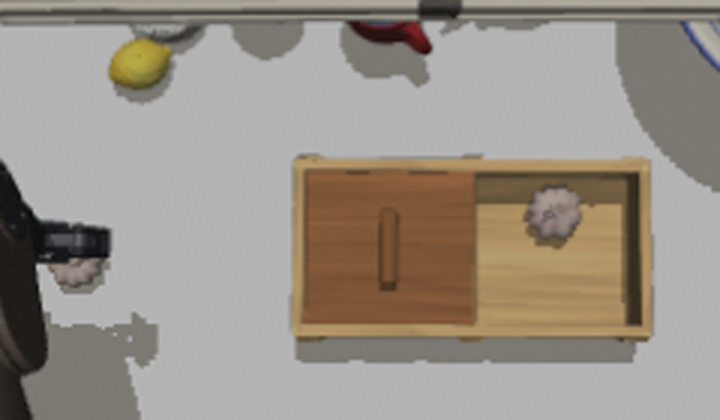

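The top view shows the lid flush at the left with the right bay fully open, the inner garlic at (553,213) and the loose garlic untouched at (77,265). Descend on it at (0.476, 0.295).

```bash
python3 -m crank '[[0.035,0.13,0.3,0,0,0,1],[0.035,0.13,0.6,0,0,0,1],[0.035,0.13,0.8,0,0,0,1],[0.035,0.13,0.8,0,0,0,1],[0.035,0.13,0.8,0,0,0,1]]'
python3 - <<'E'
from h import *
s=telemetry.get_state();print(s['eef_pos'],s['qpos'])
p=imaging.read_camera("side"); q=imaging.read_camera("top"); crop(p,200,100,380,290,4,"pics/s4.png");crop(q,180,200,260,270,8,"pics/t4.png")
E
```

```text
time: 8.9
eef_pos: [0.4783, 0.2905, 0.0734]
tcp_rot: [0.005, 1.0, -0.0, -0.0]
contact_force: [0.4, -0.1, 0.1]
opening: 1.0
[0.47831716 0.29045758 0.07342701] [ 3.64460485e-01  2.20463861e-01  1.97130681e+00 -7.23117129e-05
  9.50142799e-01 -1.19540202e+00]
```

View pics/s4.png

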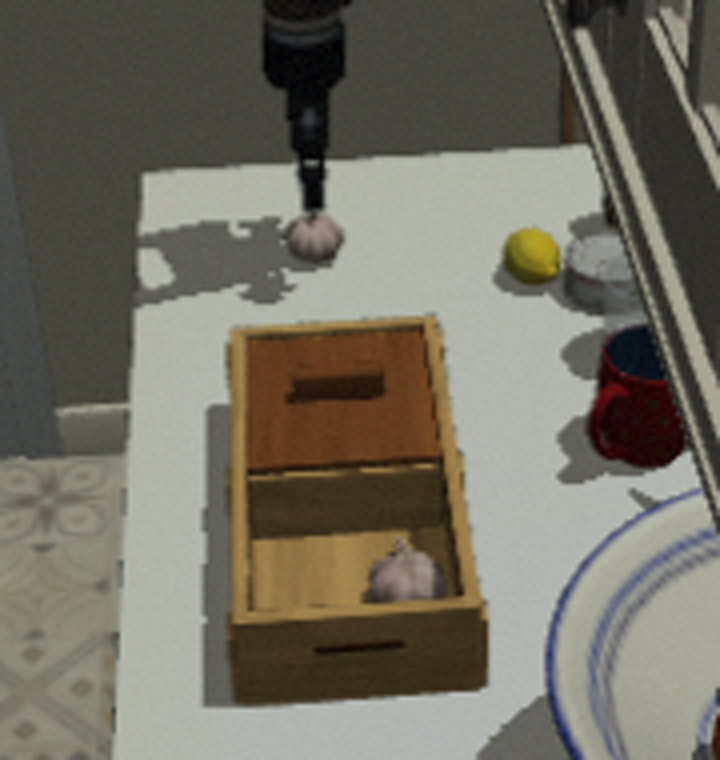

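View pics/t4.png

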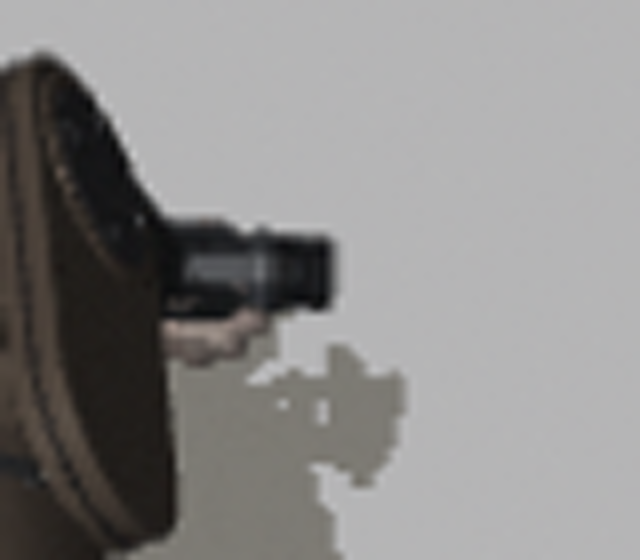

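The side view shows the fingers in line with the bulb, tip at (313,210) and bulb centre at (315,238). Lower and grip.

```bash
python3 -m crank '[[0.01,0.03,0.15,0,0,0,1],[0.01,0.03,0.3,0,0,0,1],[0.01,0.03,0.435,0,0,0,1],[0.01,0.03,0.435,0,0,0,1],[0.01,0.03,0.435,0,0,0,1],[0.01,0.03,0.435,0,0,0,0.4],[0.01,0.03,0.435,0,0,0,0.4],[0.01,0.03,0.435,0,0,0,0.4],[0.01,0.03,0.435,0,0,0,0.4],[0.01,0.03,0.435,0,0,0,0.4]]' 25
python3 -m crank '[[0,0,-0.2,0,0,0,0.4],[0,0,-0.4,0,0,0,0.4],[0,0,-0.7,0,0,0,0.4],[0,0,-0.98,0,0,0,0.4],[0,0,-0.98,0,0,0,0.4]]'
python3 - <<'E'
from h import *
s=telemetry.get_state();print(s['eef_pos'],s['qpos'])
p=imaging.read_camera("side"); q=imaging.read_camera("top"); crop(p,200,60,380,250,4,"pics/s5.png")
E
```

```text
time: 10.0
eef_pos: [0.4778, 0.2964, 0.0101]
tcp_rot: [0.005, 1.0, 0.001, 0.001]
contact_force: [-2.4, -0.7, 6.0]
opening: 0.637
time: 10.5
eef_pos: [0.4809, 0.2977, 0.1636]
tcp_rot: [0.005, 1.0, 0.003, 0.007]
contact_force: [-0.2, -0.7, 0.1]
opening: 0.639
[0.4808578  0.29770074 0.16355035] [ 3.74981140e-01  1.04668706e-01  1.91709298e+00 -7.62073599e-06
  1.10415128e+00 -1.18674314e+00]
```

View pics/s5.png

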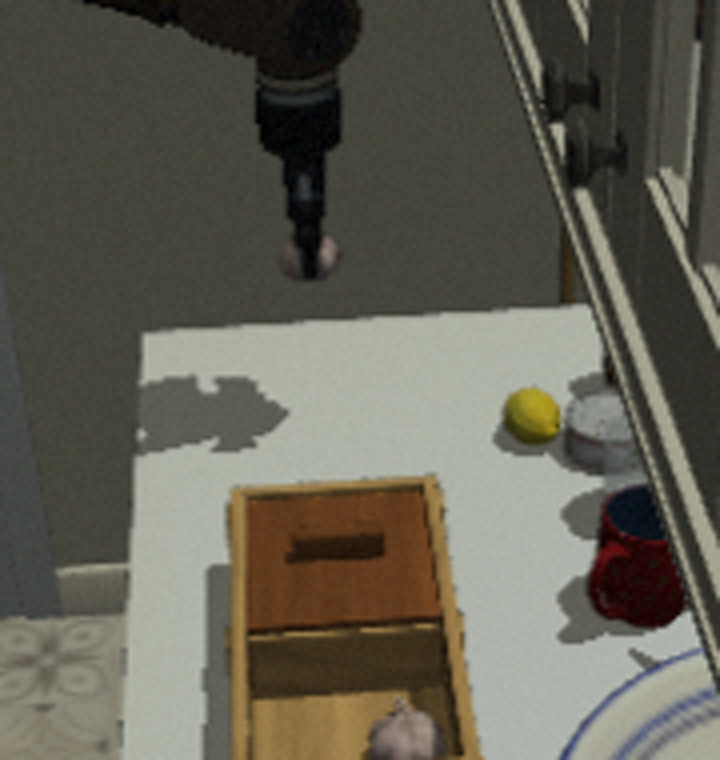

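The bulb is held and hangs between the fingers at (310,258). Carry it to the right bay.

```bash
python3 -m crank '[[0,-0.4,0,0,0,0,0.4],[0,-0.7,0,0,0,0,0.4],[0,-1,0,0,0,0,0.4],[0,-1,0,0,0,0,0.4],[0,-1,0,0,0,0,0.4]]'
python3 -m crank '[[0,-0.3,0,0,0,0,0.4],[0,-0.6,0,0,0,0,0.4],[0,-1,0,0,0,0,0.4],[0,-1,0,0,0,0,0.4],[0,-1,0,0,0,0,0.4]]'
python3 -m crank '[[0.05,-0.3,0,0,0,0,0.4],[0.1,-0.6,0,0,0,0,0.4],[0.15,-0.9,0,0,0,0,0.4],[0.15,-1,0,0,0,0,0.4],[0.15,-1,0,0,0,0,0.4],[0.15,-1,0,0,0,0,0.4]]'
python3 -c "
from h import *
s=telemetry.get_state();print(s['eef_pos'],R.from_quat(s['tcp_rot']).as_matrix().round(4),s['qpos'])"
```

```text
time: 11.1
eef_pos: [0.474, 0.1447, 0.1532]
tcp_rot: [0.006, 1.0, 0.0, -0.002]
contact_force: [0.2, 0.8, 0.4]
opening: 0.636
time: 11.6
eef_pos: [0.4735, -0.0043, 0.1541]
tcp_rot: [0.005, 1.0, 0.0, -0.001]
contact_force: [-0.8, 0.8, -0.0]
opening: 0.638
time: 12.2
eef_pos: [0.45, -0.1521, 0.1543]
tcp_rot: [0.004, 1.0, 0.001, -0.0]
contact_force: [0.1, 0.0, -1.2]
opening: 0.637
[ 0.44999847 -0.15212685  0.15431034] [[-1.0e+00  7.9e-03 -8.0e-04]
 [ 7.9e-03  1.0e+00  1.6e-03]
 [ 8.0e-04  1.6e-03 -1.0e+00]] [-5.40555210e-01 -8.19766348e-02  2.12388822e+00  1.06873073e-03
  1.10121778e+00 -2.10392382e+00]
```

```bash
python3 -m crank '[[0.03,-0.26,0,0,0,0,0.4],[0.03,-0.26,0,0,0,0,0.4],[0.03,-0.26,0,0,0,0,0.4],[0.03,-0.26,0.25,0,0,0,0.4],[0.03,-0.26,0.35,0,0,0,0.4],[0.03,-0.26,0.35,0,0,0,0.4],[0.03,-0.26,0.35,0,0,0,0.4]]'
python3 - <<'E'
from h import *
s=telemetry.get_state();print(s['eef_pos'],s['qpos'])
p=imaging.read_camera("side"); q=imaging.read_camera("top"); crop(p,200,130,360,290,4,"pics/s6.png");crop(q,250,150,420,290,4,"pics/t6.png")
E
```

```text
time: 12.9
eef_pos: [0.4452, -0.1916, 0.1024]
tcp_rot: [0.004, 1.0, 0.0, -0.0]
contact_force: [-0.3, 0.1, -0.4]
opening: 0.635
[ 0.44517737 -0.19164246  0.10244799] [-6.16383162e-01  1.56917233e-02  2.13622288e+00  3.65457927e-04
  9.90186367e-01 -2.17973957e+00]
```

View pics/s6.png

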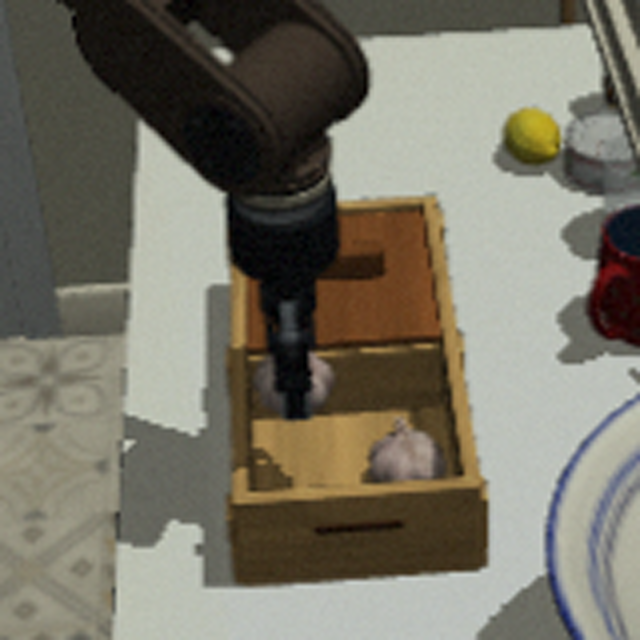

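View pics/t6.png

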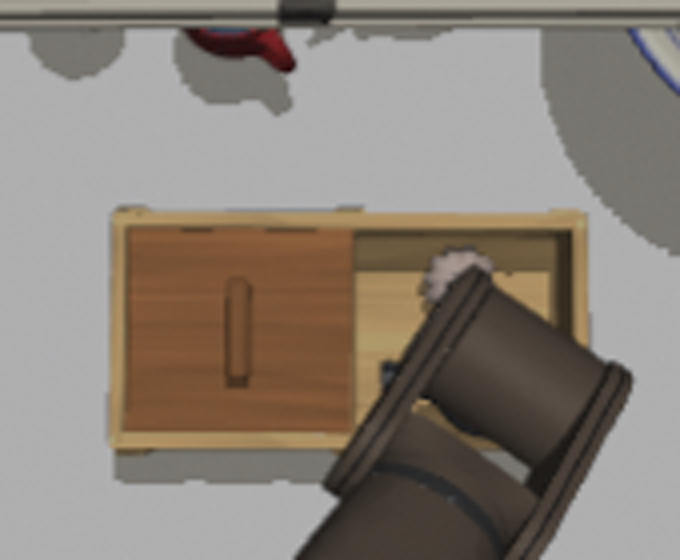

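Side view: the bulb is over the near half at (290,385), beside the other one at (405,455), and clear of the walls. I'll shift 5 mm away from the near wall for body clearance and lower, slowing at the end.

```bash
python3 -m crank '[[-0.035,0,0,0,0,0,0.4],[-0.035,0,0.15,0,0,0,0.4],[-0.035,0,0.28,0,0,0,0.4],[-0.035,0,0.4,0,0,0,0.4],[-0.035,0,0.48,0,0,0,0.4],[-0.035,0,0.53,0,0,0,0.4],[-0.035,0,0.555,0,0,0,0.4],[-0.035,0,0.565,0,0,0,0.4],[-0.035,0,0.565,0,0,0,0.4]]'
```

```text
time: 13.9
eef_pos: [0.4505, -0.1932, 0.0181]
tcp_rot: [0.005, 1.0, -0.0, 0.0]
contact_force: [-0.3, -0.0, 0.7]
opening: 0.636
```

```bash
python3 -m crank '[[0,0,0.007,0,0,0,0.4],[0,0,0.014,0,0,0,0.4],[0,0,0.014,0,0,0,0.4]]'
```

```text
time: 14.2
eef_pos: [0.4504, -0.1933, 0.0162]
tcp_rot: [0.005, 1.0, -0.0, 0.0]
contact_force: [-0.1, -0.2, 3.7]
opening: 0.641
```

There is 3.7 N of contact, so it is on the floor. Release gently and lift.

```bash
python3 -m crank '[[0,0,0,0,0,0,0.7],[0,0,0,0,0,0,0.8],[0,0,0,0,0,0,0.9],[0,0,0,0,0,0,1],[0,0,0,0,0,0,1],[0,0,-0.1,0,0,0,1],[0,0,-0.3,0,0,0,1],[0,0,-0.55,0,0,0,1],[0,0,-0.85,0,0,0,1],[0,0,-1,0,0,0,1],[0,0,-1,0,0,0,1]]'
python3 -m crank '[[-0.2,1,-0.1,0,0,0,1],[-0.2,1,-0.1,0,0,0,1],[-0.2,1,-0.1,0,0,0,1],[-0.2,1,-0.1,0,0,0,1],[-0.2,1,-0.1,0,0,0,1]]'
python3 - <<'E'
from h import *
s=telemetry.get_state();print(s['eef_pos'],s['qpos'])
p=imaging.read_camera("side"); q=imaging.read_camera("top"); crop(p,200,130,360,290,4,"pics/s7.png");crop(q,250,150,420,290,4,"pics/t7.png")
E
```

```text
time: 15.3
eef_pos: [0.4525, -0.1945, 0.1702]
tcp_rot: [0.005, 1.0, -0.003, 0.004]
contact_force: [0.0, -0.3, -0.1]
opening: 0.997
time: 15.8
eef_pos: [0.4809, -0.0419, 0.1791]
tcp_rot: [0.003, 1.0, 0.0, -0.001]
contact_force: [-0.1, -0.4, -0.4]
opening: 1.0
[ 0.48087891 -0.04192248  0.17911207] [-2.97328844e-01 -9.36104996e-02  2.08576134e+00 -4.44555213e-04
  1.15157359e+00 -1.86180842e+00]
```

View pics/s7.png

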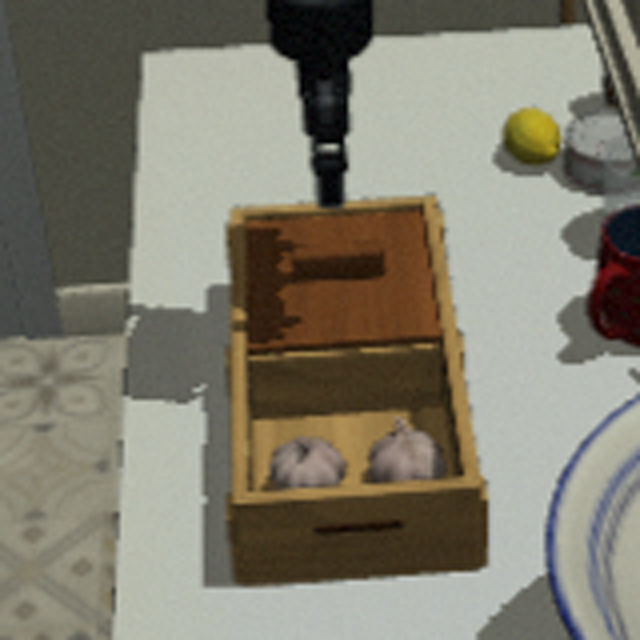

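View pics/t7.png

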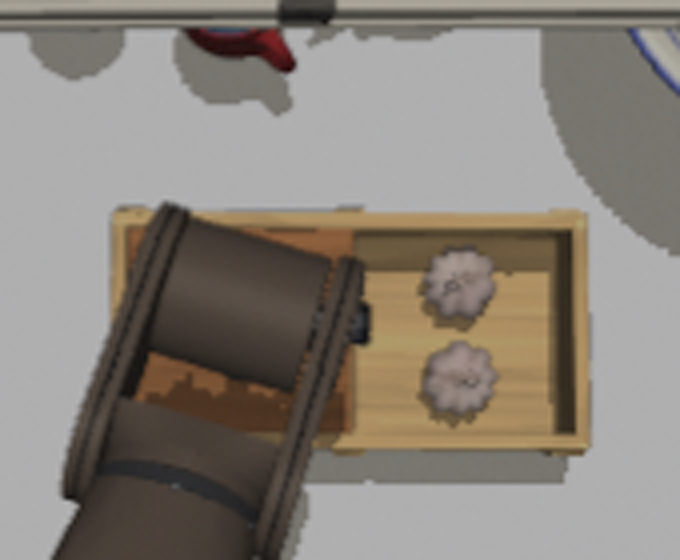

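Both bulbs lie side by side on the floor, at top-view crop (458,285) and (460,380). Next: grip the bar again.

```bash
python3 -m crank '[[-0.015,0.097,0,0,0,0,1],[-0.015,0.097,0.25,0,0,0,1],[-0.015,0.097,0.45,0,0,0,1],[-0.015,0.097,0.6,0,0,0,1],[-0.015,0.097,0.6,0,0,0,1],[-0.015,0.097,0.6,0,0,0,0.4],[-0.015,0.097,0.6,0,0,0,0],[-0.015,0.097,0.6,0,0,0,0],[-0.015,0.097,0.6,0,0,0,0],[-0.015,0.097,0.6,0,0,0,0],[-0.015,0.097,0.6,0,0,0,0]]' 30
```

```text
time: 17.0
eef_pos: [0.4845, -0.0288, 0.0915]
tcp_rot: [0.005, 1.0, -0.0, 0.001]
contact_force: [-1.2, -0.2, 3.9]
opening: 0.183
```

```bash
python3 -m crank '[[0,-0.1,0,0,0,0,0],[0,-0.25,0,0,0,0,0],[0,-0.4,0,0,0,0,0],[0,-0.55,0,0,0,0,0],[0,-0.7,0,0,0,0,0],[0,-0.82,0,0,0,0,0],[0,-0.9,0,0,0,0,0],[0,-0.9,0,0,0,0,0]]'
python3 -m crank '[[0,-0.05,0,0,0,0,0],[0,-0.1,0,0,0,0,0],[0,-0.14,0,0,0,0,0],[0,-0.15,0,0,0,0,0],[0,-0.15,0,0,0,0,0]]'
```

```text
time: 17.8
eef_pos: [0.4832, -0.1655, 0.0915]
tcp_rot: [0.005, 1.0, -0.001, 0.001]
contact_force: [-1.1, -1.4, 5.7]
opening: 0.177
time: 18.3
eef_pos: [0.483, -0.1864, 0.0915]
tcp_rot: [0.004, 1.0, -0.001, 0.001]
contact_force: [-0.9, 0.1, 4.9]
opening: 0.177
```

```bash
python3 -m crank '[[0,-0.01,0,0,0,0,0],[0,-0.02,0,0,0,0,0],[0,-0.02,0,0,0,0,0]]'
```

```text
time: 18.6
eef_pos: [0.483, -0.189, 0.0915]
tcp_rot: [0.004, 1.0, -0.0, 0.001]
contact_force: [-0.2, 1.3, 6.6]
opening: 0.178
```

Release, lift, back away and check.

```bash
python3 -m crank '[[0,0,0,0,0,0,0.5],[0,0,0,0,0,0,1],[0,0,0,0,0,0,1],[0,0,0,0,0,0,1],[0,0,-0.3,0,0,0,1],[0,0,-0.6,0,0,0,1],[0,0,-0.9,0,0,0,1],[0,0,-0.9,0,0,0,1]]'
python3 -m crank '[[0,1,0,0,0,0,1],[0,1,0,0,0,0,1],[0,1,0,0,0,0,1],[0,1,0,0,0,0,1]]'
python3 -m crank '[[0,1,0,0,0,0,1],[0,1,0,0,0,0,1],[0,1,0,0,0,0,1],[0,1,0,0,0,0,1]]'
python3 -m crank '[[0,1,0,0,0,0,1],[0,1,0,0,0,0,1],[0,1,0,0,0,0,1],[0,1,0,0,0,0,1],[0,1,0,0,0,0,1]]'
python3 - <<'E'
from h import *
p=imaging.read_camera("side"); q=imaging.read_camera("top"); crop(p,200,130,360,340,3,"pics/s8.png");crop(q,180,150,480,290,2.6,"pics/t8.png")
for l in("lid_grip","lemon_in_c"):print(l,finder.pinpoint(l,p),finder.pinpoint(l,q))
E
```

```text
time: 19.4
eef_pos: [0.4859, -0.1913, 0.2336]
tcp_rot: [0.005, 1.0, -0.004, 0.006]
contact_force: [0.2, -0.6, 1.1]
opening: 0.996
time: 19.8
eef_pos: [0.4828, -0.0342, 0.2244]
tcp_rot: [0.001, 1.0, 0.001, -0.001]
contact_force: [-0.1, -0.5, 1.0]
opening: 1.004
time: 20.2
eef_pos: [0.4843, 0.1152, 0.2247]
tcp_rot: [0.001, 1.0, 0.001, -0.001]
contact_force: [-0.3, 0.0, -0.8]
opening: 0.998
time: 20.7
eef_pos: [0.4864, 0.2608, 0.2244]
tcp_rot: [0.004, 1.0, -0.001, -0.001]
contact_force: [-0.5, -0.5, 0.4]
opening: 0.999
lid_grip [{'location': [226.1, 285.8], 'confidence': 0.86}] [{'location': [230.9, 368.1], 'confidence': 0.91}]
lemon_in_c [{'location': [211.2, 293.8], 'confidence': 0.66}] [{'location': [224.9, 309.7], 'confidence': 0.75}]
```

View pics/s8.png

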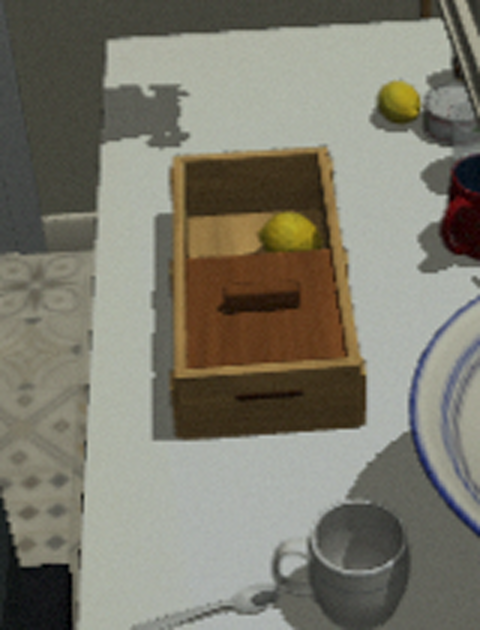

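View pics/t8.png

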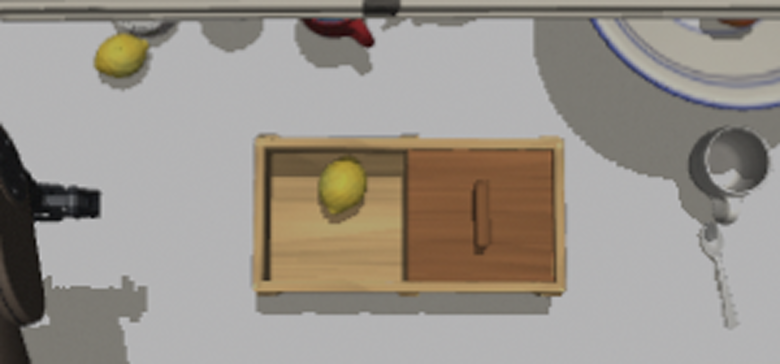

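The lid is closed flush at the right end, from crop (406) to (553), with its bar at (482,215). The lemon is in the open left bay at (342,186), and the stray lemon, mug and spoon look unmoved. Handing in.

```bash
python3 -m crank '[[0,0,0,0,0,0,1],[0,0,0,0,0,0,1]]'; python3 -c "
from plant import ticket
print(ticket.sign_off())"
```

```text
time: 21.2
eef_pos: [0.4868, 0.2602, 0.2256]
tcp_rot: [0.005, 1.0, 0.0, 0.0]
contact_force: [-0.0, 0.2, 0.7]
opening: 1.006
the job is handed in; nothing more can be done
None
```

The loose garlic bulb is now on the floor of the right compartment beside the other one, and the lid is closed over both. I handed the job in at 21.2 s of the 54 s allowed.

I slid the lid left by its bar and gripped the bulb on the worktop. I then lowered it into the near half of the right compartment until it touched down (3.7 N) and let go. Last, I slid the lid back to the right.

**Checks**
- **Bulbs:** pictures taken before closing the lid showed both side by side on the floor. I could not see them once the lid was shut.
- **Lid:** the gripper's last position puts it within about 2 mm of its stop over the garlic. The final picture shows it flush with the right end.
- **Lemon and other things:** the lemon is in the open left compartment. The stray lemon, mug and teaspoon looked unmoved, though I did not measure how far they had moved.
- **Robot:** the gripper was open and clear of everything.

**Disagreement:** the two cameras disagreed by about 12 mm on the loose bulb's y position. I went by the top view, and the grasp confirmed it.

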